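# Roll down the liner slats of a machine slide

## Robot

A 6-joint arm with a two-finger parallel gripper is mounted at the origin on the work surface. World frame = base frame: x ahead of the robot, y to its left, z up, the work surface at z = 0. Lengths are in mm, angles in rad, forces in N, time in s.
With the tool pointing down it reaches from about 400 to 925 mm from the base axis. Payload 12.5 kg.
Tool frame: the origin (TCP) lies midway between the tips of the shut fingers; the grasp point (between the pads) lies env.grasp_offset behind it (env.grasp_offset is the distance from the TCP to the grasp point, in mm); x points along the fingers, y is the direction in which the jaws open and shut, and the axes are right-handed (so a half turn about x gives the same grasp; the last joint's range is limited). The gripper opens to 95 mm and grips with 3 to 60 N. Pads are 20 mm wide; open, the fingers measure 119 mm over their backs; the gripper's body (75 mm by 180 mm) begins 59 mm behind the grasp point.
Start: joints at [-1.429, 0.491, 1.559, -0, 1.092, -0.106], TCP at [153.317, -605.921, 214.661] pointing down, gripper open.
Joint ranges: [-3.1, 3.1], [-0.84, 2.19], [0.05, 2.79], [-1.13, 4.28], [0.06, 2.93], [-2.69, 2.69]. Speed limits (rad/s): [2.22, 2.22, 2.79, 3.14, 3.14, 3.14].

## Interface

Orientations are given as [roll, pitch, yaw] about the fixed x, y, z axes, in that order (R = Rz(yaw) Ry(pitch) Rx(roll)).
In Python, from cell import env gives the robot as it stands.
- The arm moves only by the tool apply_moves, never from a script. Its arguments are lists of equal length, an entry for each row: "offset": the shift along the world's x, y, z in units of 25 mm (1.0 is 25 mm), a list of three; "yaw": the turn about the world's z in units of 6 degrees (1.0 is 6 degrees); "jaw": the closure, from -1 (fully open) to 1 (shut), so that 0 is half open. A call has 1 to 20 rows; each row is the pose to reach, as a shift and turn from the pose measured when the call began; what a row does not reach only later rows make up. A row lasts 1/8 s, in which the tool goes at most 62.5 mm and 10.7 degrees, less where a joint would pass 70% of its speed; a pose out of reach is approached as far as the arm can. A call with a gripper value outside its range is refused whole. The fingers move at their own pace and stop on an object; the grip force is fixed at half the most. Time passes only in rows, so rows that repeat a pose let the fingers close. It gives the time, the measured TCP pose, the force and the opening at its end, in the units of the state.
- env.state(): the state, without advancing time (a new reading comes with each control period).
- env.read_camera(name): name is "scene" or "top" or "wrist"; returns a dict with "frame" (420x560x3 uint8, red, green, blue), "fx", "fy", "cx", "cy" (pixels), "distortion" ([k1, k2, p1, p2, k3] as OpenCV has them; the pictures are not rectified), "xyz" and "rotation" of the camera in the world; the wrist camera has in their place "hand_eye" (4x4, takes a point from camera to tool coordinates, whose origin is the TCP and whose axes are the tool frame's). Camera axes: x right, y down, z forward; pixel columns grow to the right and rows downward; lengths in mm; the calibration is good to about 2 mm. A picture is of the moment at which its call begins: read the wrist's pose just before it. There is no depth.
- env.job_done(): hands the job in, once; it reports no verdict.
The state is a dict: "t": time; "joints": joint angles; "qvel": joint speeds; "tau": joint torques, N m; "eef_pos": TCP position; "tcp_rot": TCP orientation; "ft_force": force on the tool from outside, world axes, zero at the start; "moment": the same for the moment, N m; "opening": opening from 0.0 (shut) to 1.0 (fully open).
Only numpy, scipy, OpenCV 4.12 (cv2) and the standard library are available. Lean on these libraries where they do the work, as an engineer would, in place of code of your own. Each camera call takes 0.05 s, during which the arm holds its last target.

## Task

Take the hand roller from its stand and roll it along the whole row of brass liner slats on the machine slide in one long stroke, with steady downward pressure on its spring but without forcing it hard against its stop, until all six slats are pressed fully down. Use the roller, not the gripper, to press them; then set the roller back upright on its stand as it was, and leave the things lying around the slide and the stand where they are.

Things in the scene. Friction and masses are not known exactly. Their poses are not given: they have to be found in the camera images.
- slide: Machine slide lying face up, fixed to the bench: grey casting 130 mm (its x) by 250 mm (its y), steel face 40 mm above the bench; origin at the centre of its underside, z up. A pocket in the face holds a row, along y, of six brass liner slats, each 74 mm (x) by 29 mm (y) at 30 mm pitch. They start up to 6 mm above the steel face; fully bedded they stand 2 mm above it.
- row_a (a point): Centre of the top of the slat at the slide's -y end of the row (slat0), at its bedded height, 42 mm above the bench; the slat's top is up to 4 mm higher at the start. Axes as the slide.
- row_b (a point): The same for the slat at the +y end of the row (slat5), 150 mm from row_a.
- stand: Parking stand of the roller, fixed: base 170 mm (its x) by 110 mm (y) by 8 mm; two upright side plates at x = -60 and +60 mm, 12 mm thick, 90 mm long in y, tops 80 mm above the bench, 108 mm clear between. The roller's cross plate rests across both tops, the drum hanging free between. Origin at the centre of its underside.
- press_roller: Sprung hand roller, about 0.6 kg, parked upright on the stand (its axes within 0.03 rad of the stand's). Origin at the centre of its wooden grip, 114 mm above the bench when parked, z up. Grip: 76 mm (x) by 28 mm (y), from 26 mm below to 18 mm above the origin; take it across the 28 mm (y). Below it a cross plate 150 mm (x) by 60 mm (y) by 8 mm, underside 34 mm below the origin.
- drum_foot (a point): Lowest point of the roller's rubber drum when unloaded, 100 mm straight below the grip origin. Drum 40 mm diameter, 64 mm long, axis along the roller's x, so it rolls along its y. It is sprung and gives upwards by up to 14 mm: 6 N to begin plus 1.2 N per mm (about 12 N at 5 mm, 18 N at 10 mm), then a hard stop.
- drum (a joint): turn of the roller's drum on its axle, rad, 0 at the start, either direction; 1 rad is 20 mm of rolling
- slat0 (a joint): how far slat 0 (y = -75 mm on the slide) has been pressed down, m: 0 is fully proud, 0.004 fully bedded. It sinks slowly under more than about 6 N, viscously at 120 N per m/s beyond that (about 50 mm/s at 12 N), and stays where it is left.
- slat1 (a joint): how far slat 1 (y = -45 mm on the slide) has been pressed down, m: 0 is fully proud, 0.004 fully bedded. It sinks slowly under more than about 6 N, viscously at 120 N per m/s beyond that (about 50 mm/s at 12 N), and stays where it is left.
- slat2 (a joint): how far slat 2 (y = -15 mm on the slide) has been pressed down, m: 0 is fully proud, 0.004 fully bedded. It sinks slowly under more than about 6 N, viscously at 120 N per m/s beyond that (about 50 mm/s at 12 N), and stays where it is left.
- slat3 (a joint): how far slat 3 (y = 15 mm on the slide) has been pressed down, m: 0 is fully proud, 0.004 fully bedded. It sinks slowly under more than about 6 N, viscously at 120 N per m/s beyond that (about 50 mm/s at 12 N), and stays where it is left.
- slat4 (a joint): how far slat 4 (y = 45 mm on the slide) has been pressed down, m: 0 is fully proud, 0.004 fully bedded. It sinks slowly under more than about 6 N, viscously at 120 N per m/s beyond that (about 50 mm/s at 12 N), and stays where it is left.
- slat5 (a joint): how far slat 5 (y = 75 mm on the slide) has been pressed down, m: 0 is fully proud, 0.004 fully bedded. It sinks slowly under more than about 6 N, viscously at 120 N per m/s beyond that (about 50 mm/s at 12 N), and stays where it is left.
- wrench: bystander: open-ended wrench, 160 mm long, lying flat on the robot's side of the slide
- vblock: bystander: steel block with a groove along its top, 50 x 60 x 42 mm, beyond the slide; origin on its underside
- knurled_nut: bystander: stepped round brass nut, 40 mm diameter, 38 mm high, beyond the stand; origin on its underside
Not all that is in view belongs to the job. What is shaped like the press_roller but green or orange is not meant. What is shaped like the stand but orange is not meant.

How it is judged (in metres and radians):
On the way:
1. the roller, pressed on the slide, has rolled a long way in one direction (its drum turned at least 5 rad, 100 mm of travel) ((value of joint drum above 5 rad or value of joint drum below -5 rad) and contact force between press_roller and slide above 3 N), for 0.05 s.
At the end, for the whole second after the job is handed in: All six slats are down by more than 2.5 of their 4 mm; the hand roller is at rest upright (within 0.1 rad) on its stand, its grip centre within 20 mm (stand's x) and 40 mm (stand's y) of the stand's middle and 108 to 120 mm above the bench (value of joint each of slat0, slat1, slat2, slat3, slat4, slat5 above 0.0025 m and x of press_roller in the frame of stand between -0.02 and 0.02 m and y of press_roller in the frame of stand between -0.04 and 0.04 m and z of press_roller in the frame of stand between 0.108 and 0.12 m and angle between press_roller's own z axis and vertical below 0.1 rad and linear speed of press_roller below 0.02 m/s); the robot touches nothing.
It fails at once if the gripper or arm itself presses on the slide or its slats (over 5 N) (contact force between any of the fingers, the arm and slide above 5 N).
It fails at once if the roller is forced against the slide with more than 60 N (contact force between press_roller and slide above 60 N).
It fails at once if a bystander is moved by more than 30 mm (distance of any of wrench, vblock, knurled_nut from where it was at the start of the episode above 0.03 m).
It also fails if it takes over 48 s, if anything falls off the work surface, if the arm or the gripper's body presses on something with over 40 N, if the wrist force passes 120 N, or if a joint passes its speed limit or range.

## Working session

There is one attempt and no reset: what is moved stays moved. The work goes in short steps, Python scripts to look and compute and a tool call to move; the robot and the scene stay as the last step left them, time stands still between calls to the robot, and variables do not carry over. Pictures are saved under pics/ and viewed, and the job is handed in when it is done.

Besides the shell and the picture viewer there is one more tool, called after "Call:" as name([rows], argument=value, ...), one row to a line, values as JSON. apply_moves: Moves the arm, as the interface text tells. Its arguments: {"type":"object","properties":{"offset":{"type":"array"},"yaw":{"type":"array"},"jaw":{"type":"array"}},"required":["offset","yaw","jaw"]}

```bash
ls; mkdir -p pics; python3 - <<'E'
from cell import env
import cv2
print(env.state(), env.grasp_offset)
for n in ("scene","top","wrist"):
    d=env.read_camera(n)
    cv2.imwrite(f"pics/a_{n}.png",d["frame"][:,:,::-1])
    print(n,{k:v for k,v in d.items() if k!="frame"})
E
```

```text
pics
{'t': 0.0, 'joints': array([-1.42861194e+00,  4.91553056e-01,  1.55950252e+00,  3.66784723e-07,
        1.09173346e+00, -1.05566791e-01]), 'qvel': array([-0.00185624,  0.00105896, -0.00186485,  0.00026463,  0.00106416,
        0.00033957]), 'tau': array([-1.97528556e-05, -6.12644506e+01, -2.58185756e+01,  6.92556845e-02,
        4.82776249e-02, -1.47641481e-04]), 'eef_pos': array([ 153.26766456, -605.62746857,  214.04753015]), 'tcp_rot': array([-1.67663502,  1.56959995,  1.71270865]), 'ft_force': array([-0.75021091, -0.8528807 , -0.67631114]), 'moment': array([0.00636223, 0.02213303, 0.02618759]), 'opening': 1.0009644828251738} 18.8
scene {'fx': 502.1992203845419, 'fy': 502.1992203845419, 'cx': 277.8517798814351, 'cy': 210.10726582775766, 'distortion': array([0.02587908, 0.        , 0.        , 0.        , 0.        ]), 'xyz': array([1316.12507381,  479.35084356, 1048.50579244]), 'rotation': array([-2.36714215, -0.00931892,  2.04284929])}
top {'fx': 380.9744954641753, 'fy': 380.9744954641753, 'cx': 283.05092435451985, 'cy': 209.0071375433142, 'distortion': array([-0.07489712,  0.        ,  0.        ,  0.        ,  0.        ]), 'xyz': array([ 356.10540981,   74.20190568, 1064.98757734]), 'rotation': array([-3.00201631, -0.01637749, -1.57028577])}
wrist {'fx': 340.6072368827709, 'fy': 340.6072368827709, 'cx': 279.07872138860824, 'cy': 207.8285732118544, 'distortion': array([-0.03551155,  0.        ,  0.        ,  0.        ,  0.        ]), 'hand_eye': array([[-8.44632300e-04, -2.35969569e-01,  9.71760078e-01,
        -1.70026715e+02],
       [ 9.99999028e-01,  8.78456286e-04,  1.08248986e-03,
        -4.03043126e-01],
       [-1.10908342e-03,  9.71760048e-01,  2.35968598e-01,
        -6.57132491e+01],
       [ 0.00000000e+00,  0.00000000e+00,  0.00000000e+00,
         1.00000000e+00]])}
```

View pics/a_scene.png

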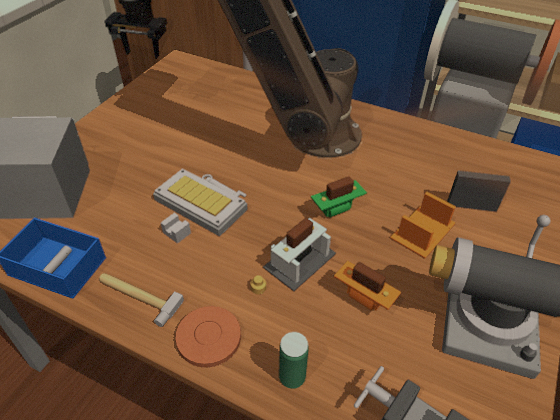

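View pics/a_top.png

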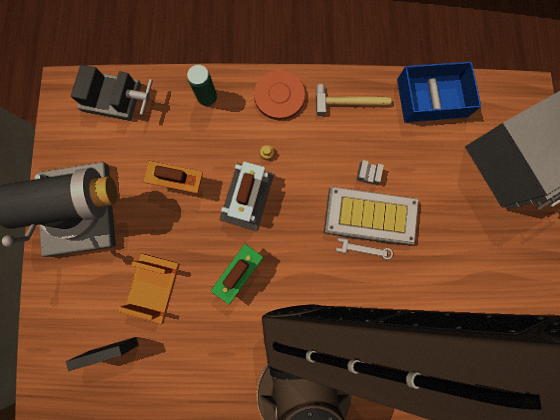

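View pics/a_wrist.png

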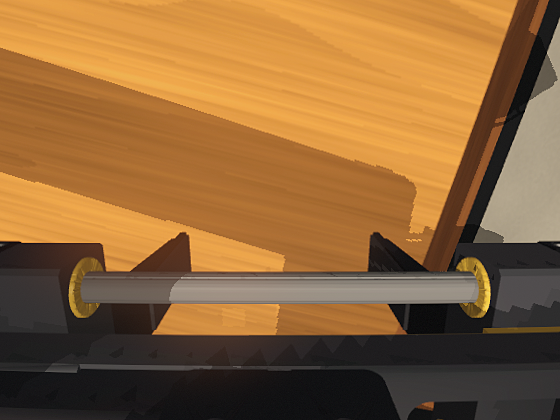

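The scene view shows three roller-like things: one with a white plate on a grey stand (scene 300,240; top 246,192), one green (338,195; top 237,272) and one orange (367,282; top 173,176). The white one fits, because it is neither green nor orange and it is parked on a grey stand. The orange stand (scene 425,225) is not meant. I'll confirm this in an enlarged crop and measure.

```bash
cat > h.py <<'E'
import numpy as np, cv2
from scipy.spatial.transform import Rotation as R
from cell import env
def ray(d,px):
    K=np.array([[d["fx"],0,d["cx"]],[0,d["fy"],d["cy"]],[0,0,1]])
    p=cv2.undistortPoints(np.array(px,float).reshape(-1,1,2),K,d["distortion"]).reshape(-1,2)
    v=np.c_[p,np.ones(len(p))]
    if "xyz" in d: M=R.from_euler("xyz",d["rotation"]).as_matrix(); o=d["xyz"]
    else:
        s=d["st"]; Rt=R.from_euler("xyz",s["tcp_rot"]).as_matrix(); H=d["hand_eye"]
        M=Rt@H[:3,:3]; o=s["eef_pos"]+Rt@H[:3,3]
    return o,v@M.T
def onz(d,px,z):
    o,v=ray(d,px); return o+v*((z-o[2])/v[:,2])[:,None]
def wrist():
    s=env.state(); d=env.read_camera("wrist"); d["st"]=s; return d
E
python3 - <<'E'
from h import *
d=env.read_camera("top"); f=d["frame"][:,:,::-1]
a=cv2.resize(f[140:250,200:300],None,fx=4,fy=4,interpolation=cv2.INTER_CUBIC)
b=cv2.resize(f[150:270,315:430],None,fx=3.5,fy=3.5,interpolation=cv2.INTER_CUBIC)
h=max(a.shape[0],b.shape[0]); 
pad=lambda m:np.pad(m,((0,h-m.shape[0]),(0,0),(0,0)))
m=np.hstack([pad(a),pad(b)]);print(m.shape);cv2.imwrite("pics/b.png",m)
s=env.read_camera("scene");cv2.imwrite("pics/b2.png",cv2.resize(s["frame"][200:300,240:350,::-1],None,fx=5,fy=5,interpolation=cv2.INTER_CUBIC))
hsv=cv2.cvtColor(np.ascontiguousarray(f),cv2.COLOR_BGR2HSV)
def rect(mask,x0,x1,y0,y1,name,z):
    m=np.zeros_like(mask);m[y0:y1,x0:x1]=mask[y0:y1,x0:x1]
    m=cv2.morphologyEx(m,cv2.MORPH_CLOSE,np.ones((3,3)))
    c=max(cv2.findContours(m,0,2)[0],key=cv2.contourArea)
    r=cv2.boxPoints(cv2.minAreaRect(c)); w=onz(d,r,z)
    print(name,r.round(1).tolist()); print(w.round(1).tolist(),'c',w.mean(0).round(1),
     'sides',[np.linalg.norm(w[i]-w[i-1]).round(1) for i in range(4)],'ang',[np.degrees(np.arctan2(*(w[i]-w[i-1])[[1,0]])).round(1) for i in range(4)])
white=cv2.inRange(hsv,(0,0,150),(180,60,255))
rect(white,215,275,155,235,'plate',88)
yel=cv2.inRange(hsv,(20,100,100),(35,255,255))
rect(yel,330,415,185,245,'slats',46)
rect(white,320,425,180,245,'slideface',40)
brown=cv2.inRange(hsv,(0,60,20),(15,255,110))
rect(brown,232,262,168,212,'grip',132)
E
```

```text
(440, 802, 3)
plate [[220.60000610351562, 212.8000030517578], [237.0, 158.39999389648438], [268.79998779296875, 168.10000610351562], [252.39999389648438, 222.39999389648438]]
[[483.2, 219.8, 88.0], [627.9, 180.0, 88.0], [602.1, 95.8, 88.0], [458.4, 137.3, 88.0]] c [542.9 158.2  88. ] sides [np.float64(86.2), np.float64(150.1), np.float64(88.0), np.float64(149.5)] ang [np.float64(73.3), np.float64(-15.4), np.float64(-107.0), np.float64(163.9)]
slats [[338.79998779296875, 223.3000030517578], [342.5, 196.5], [407.70001220703125, 205.60000610351562], [404.0, 232.3000030517578]]
[[460.8, -92.8, 46.0], [534.1, -104.4, 46.0], [509.8, -284.2, 46.0], [436.3, -270.6, 46.0]] c [ 485.3 -188.    46. ] sides [np.float64(179.5), np.float64(74.2), np.float64(181.4), np.float64(74.7)] ang [np.float64(82.1), np.float64(-9.0), np.float64(-97.7), np.float64(169.5)]
slideface [[326.6000061035156, 230.3000030517578], [332.20001220703125, 187.10000610351562], [419.0, 198.39999389648438], [413.3999938964844, 241.60000610351562]]
[[442.4, -60.4, 40.0], [561.3, -77.8, 40.0], [530.8, -319.4, 40.0], [411.5, -297.9, 40.0]] c [ 486.5 -188.9   40. ] sides [np.float64(239.5), np.float64(120.1), np.float64(243.6), np.float64(121.2)] ang [np.float64(82.6), np.float64(-8.3), np.float64(-97.2), np.float64(169.8)]
grip [[234.89999389648438, 201.3000030517578], [243.60000610351562, 172.1999969482422], [256.0, 175.89999389648438], [247.3000030517578, 205.0]]
[[506.2, 178.3, 132.0], [580.1, 157.8, 132.0], [570.7, 126.7, 132.0], [497.0, 147.5, 132.0]] c [538.5 152.6 132. ] sides [np.float64(32.2), np.float64(76.7), np.float64(32.6), np.float64(76.6)] ang [np.float64(73.3), np.float64(-15.5), np.float64(-106.9), np.float64(164.2)]
```

View pics/b.png

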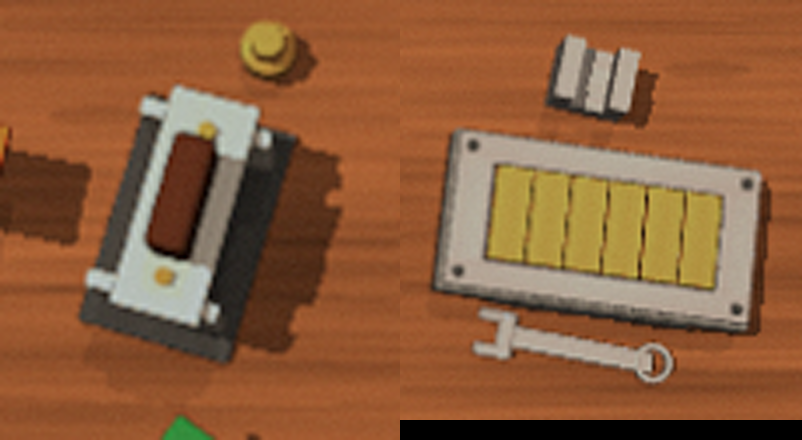

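View pics/b2.png

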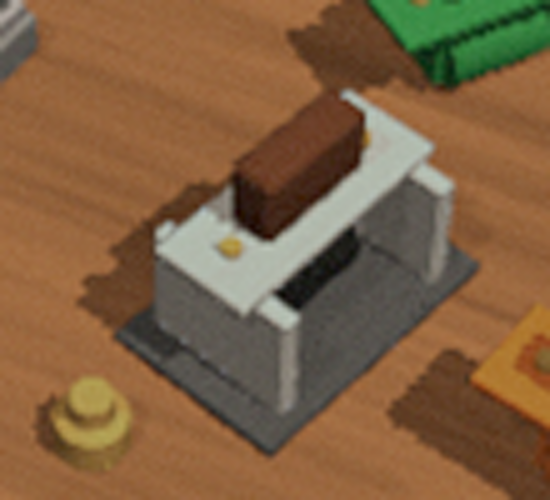

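The crop confirms the target: brown grip, white cross plate, grey stand, with the nut beyond it. I'll work out the move to a point above the grip and then look with the wrist camera.

```bash
python3 - <<'E'
from h import *
s=env.state(); M=R.from_euler("xyz",s["tcp_rot"]).as_matrix()
print(M.round(3), 'jaw deg',np.degrees(np.arctan2(M[1,1],M[0,1])))
# camera offset in world with the tool down
H=env.read_camera("wrist")["hand_eye"]; print((M@H[:3,3]).round(1),(M@H[:3,2]).round(3))
# roller by scene: grip top & plate
d=env.read_camera("scene"); f=np.ascontiguousarray(d["frame"][:,:,::-1])
# corners of plate by eye in crop (x5, +240,+200)
c=np.array([[160,240],[345,92],[435,148],[245,312]])/5+[240,200]
print(onz(d,c,88).round(1), onz(d,c,88).mean(0))
E
```

```text
[[-0.     0.245 -0.969]
 [ 0.    -0.969 -0.245]
 [-1.    -0.    -0.   ]] jaw deg -75.80379920308626
[ 63.6  16.4 170. ] [-0.229 -0.058 -0.972]
[[599.4 107.1  88. ]
 [464.3 146.7  88. ]
 [479.1 204.4  88. ]
 [620.8 164.8  88. ]] [540.90226178 155.75762506  88.        ]
```

Call:
apply_moves([
  [1.2, 1.6, 1.0],
  [2.5, 3.5, 1.8],
  [3.8, 5.3, 1.8],
  [5.1, 7.1, 1.8],
  [6.4, 8.9, 1.8],
  [7.7, 10.7, 1.8],
  [9.0, 12.5, 1.8],
  [10.3, 14.3, 1.8],
  [11.5, 16.2, 1.8],
  [12.2, 18.4, 1.8],
  [12.9, 20.6, 1.8],
  [13.5, 22.8, 1.8],
  [14.1, 25.0, 1.8],
  [14.6, 27.0, 1.8],
  [15.1, 29.0, 1.8],
  [15.4, 30.4, 1.8],
  [15.4, 30.4, 1.8],
  [15.4, 30.4, 1.8],
  [15.4, 30.4, 1.8],
  [15.4, 30.4, 1.8],
], yaw=[1.6, 3.2, 4.8, 6.4, 8.0, 9.6, 11.2, 12.8, 14.4, 16.0, 17.6, 19.2, 20.8, 22.4, 24.0, 25.05, 25.05, 25.05, 25.05, 25.05], jaw=[-1, -1, -1, -1, -1, -1, -1, -1, -1, -1, -1, -1, -1, -1, -1, -1, -1, -1, -1, -1])

```text
t: 2.85
eef_pos: [538.3, 153.3, 259.7]
tcp_rot: [-0.587, 1.571, -0.859]
ft_force: [-0.8, 0.3, 0.5]
opening: 1.004
```

```bash
python3 - <<'E'
from h import *
d=wrist(); s=d["st"]; print(s["joints"].round(2),s["eef_pos"].round(1))
M=R.from_euler("xyz",s["tcp_rot"]).as_matrix();print('jaw deg',np.degrees(np.arctan2(M[1,1],M[0,1])))
cv2.imwrite("pics/c.png",d["frame"][:,:,::-1])
import pickle;pickle.dump(d,open("c.pkl","wb"))
E
```

```text
[ 0.16  0.35  1.66 -0.    1.13 -1.14] [538.3 153.3 259.7]
jaw deg 74.40553940414867
```

View pics/c.png

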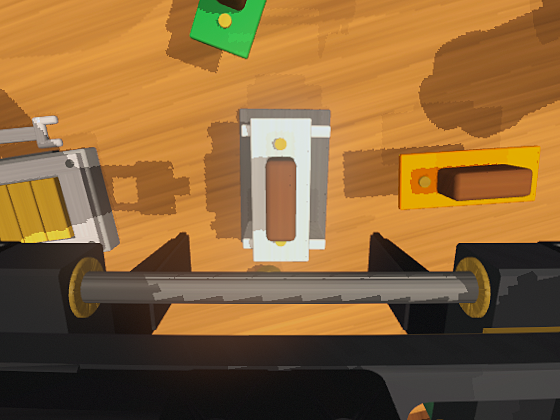

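The wrist view shows the parked roller in the middle (plate 251-312, 118-262; grip 265-297, 156-242), nearly aligned between the fingers. The green decoy is at the top and the orange one at the right.

```bash
python3 - <<'E'
from h import *
import pickle
d=pickle.load(open("c.pkl","rb"));f=np.ascontiguousarray(d["frame"][:,:,::-1])
cv2.imwrite("pics/c2.png",cv2.resize(f[95:275,220:350],None,fx=3.3,fy=3.3,interpolation=cv2.INTER_CUBIC))
hsv=cv2.cvtColor(f,cv2.COLOR_BGR2HSV)
def rect(mask,name,z):
    m=np.zeros_like(mask);m[100:270,235:335]=mask[100:270,235:335]
    m=cv2.morphologyEx(m,cv2.MORPH_OPEN,np.ones((3,3)))
    c=max(cv2.findContours(m,0,2)[0],key=cv2.contourArea)
    r=cv2.boxPoints(cv2.minAreaRect(c)); w=onz(d,r,z)
    print(name,r.round(1).tolist()); print(w.round(1).tolist(),'c',w.mean(0).round(1),
     'sides',[np.linalg.norm(w[i]-w[i-1]).round(1) for i in range(4)],'ang',[np.degrees(np.arctan2(*(w[i]-w[i-1])[[1,0]])).round(1) for i in range(4)])
for v in (70,100,130): rect(cv2.inRange(hsv,(0,70,v),(12,200,200)),'grip%d'%v,132)
rect(cv2.inRange(hsv,(20,0,200),(120,60,255)),'plate',88)
E
```

```text
grip70 [[266.0, 160.0], [295.0, 160.0], [295.0, 240.0], [266.0, 240.0]]
[[500.0, 152.3, 132.0], [506.8, 176.6, 132.0], [577.7, 157.7, 132.0], [570.6, 132.0, 132.0]] c [538.8 154.6 132. ] sides [np.float64(73.4), np.float64(25.2), np.float64(73.4), np.float64(26.7)] ang [np.float64(164.0), np.float64(74.5), np.float64(-14.9), np.float64(-105.5)]
grip100 [[266.0, 160.0], [295.0, 160.0], [295.0, 240.0], [266.0, 240.0]]
[[500.0, 152.3, 132.0], [506.8, 176.6, 132.0], [577.7, 157.7, 132.0], [570.6, 132.0, 132.0]] c [538.8 154.6 132. ] sides [np.float64(73.4), np.float64(25.2), np.float64(73.4), np.float64(26.7)] ang [np.float64(164.0), np.float64(74.5), np.float64(-14.9), np.float64(-105.5)]
grip130 [[267.0, 161.0], [295.0, 161.0], [295.0, 240.0], [267.0, 240.0]]
[[501.1, 152.9, 132.0], [507.6, 176.4, 132.0], [577.7, 157.7, 132.0], [570.8, 132.9, 132.0]] c [539.3 154.9 132. ] sides [np.float64(72.5), np.float64(24.4), np.float64(72.5), np.float64(25.8)] ang [np.float64(164.0), np.float64(74.5), np.float64(-14.9), np.float64(-105.5)]
plate [[251.0, 119.0], [329.0, 119.0], [329.0, 260.0], [251.0, 260.0]]
[[461.7, 146.3, 88.0], [482.0, 219.5, 88.0], [624.7, 185.1, 88.0], [602.2, 104.3, 88.0]] c [542.6 163.8  88. ] sides [np.float64(146.7), np.float64(75.9), np.float64(146.8), np.float64(83.8)] ang [np.float64(163.4), np.float64(74.5), np.float64(-13.6), np.float64(-105.5)]
```

View pics/c2.png

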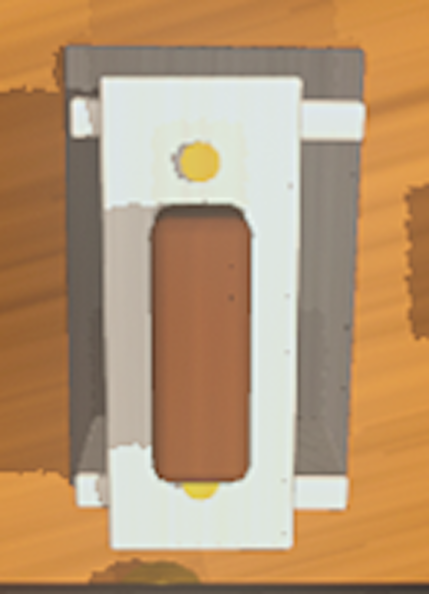

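Grip centre (539, 155) agrees across the three views to about 3 mm, and the yaw is aligned. I'll descend and grip.

Call:
apply_moves([
  [0.03, 0.07, -1.5],
  [0.03, 0.07, -3.0],
  [0.03, 0.07, -4.5],
  [0.03, 0.07, -5.7],
  [0.03, 0.07, -6.4],
  [0.03, 0.07, -6.65],
  [0.03, 0.07, -6.65],
  [0.03, 0.07, -6.65],
], yaw=[0, 0, 0, 0, 0, 0, 0, 0], jaw=[-1, -1, -1, -1, -1, -1, -1, -1])

```text
t: 3.9
eef_pos: [539.5, 155.2, 94.2]
tcp_rot: [0.3, 1.569, 0.028]
ft_force: [-0.1, 0.5, 0.2]
opening: 0.999
```

Call:
apply_moves([
  [0, 0, 0],
  [0, 0, 0],
  [0, 0, 0],
  [0, 0, 0],
  [0, 0, 0],
  [0, 0, 0],
  [0, 0, 0],
  [0, 0, 0],
], yaw=[0, 0, 0, 0, 0, 0, 0, 0], jaw=[0, 0.3, 0.5, 0.7, 1, 1, 1, 1])

```text
t: 4.9
eef_pos: [539.4, 155.1, 94.2]
tcp_rot: [0.188, 1.57, -0.084]
ft_force: [-0.6, -0.6, 0.2]
opening: 0.291
```

```bash
python3 - <<'E'
from h import *
s=env.state(); print(s)
d=env.read_camera("scene");cv2.imwrite("pics/d.png",cv2.resize(d["frame"][100:300,200:400,::-1],None,fx=3,fy=3,interpolation=cv2.INTER_CUBIC))
E
```

```text
{'t': 4.9, 'joints': array([ 1.62421302e-01,  5.53043562e-01,  1.83786474e+00, -4.48954511e-04,
        7.49468689e-01, -1.13604599e+00]), 'qvel': array([-5.45305886e-05,  8.75503490e-04, -8.85571733e-05,  1.55701433e-03,
       -9.20261846e-04, -7.32895534e-04]), 'tau': array([ 5.24534415e-01, -5.79505491e+01, -1.88164079e+01,  2.04888848e-01,
       -3.95830104e-02,  2.26645631e-02]), 'eef_pos': array([539.42874821, 155.088025  ,  94.22725209]), 'tcp_rot': array([ 0.1879562 ,  1.56954273, -0.08404436]), 'ft_force': array([-0.55688531, -0.62086958,  0.22186276]), 'moment': array([-0.13840581, -0.10122754,  0.03223946]), 'opening': 0.2912579334755055}
```

View pics/d.png

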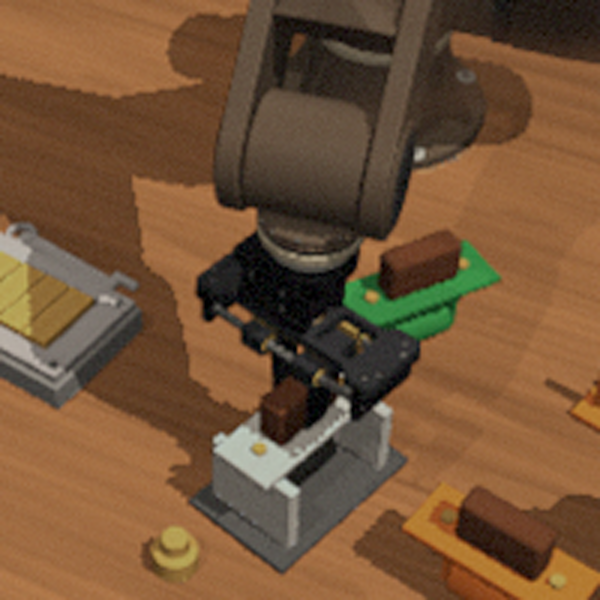

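Grip is at 27.7 mm opening, as expected for the 28 mm handle, with the TCP 20 mm below the roller's origin. I'll lift straight up.

Call:
apply_moves([
  [0, 0, 0.2],
  [0, 0, 0.7],
  [0, 0, 1.4],
  [0, 0, 2.1],
  [0, 0, 2.8],
  [0, 0, 3.4],
  [0, 0, 3.6],
  [0, 0, 3.6],
  [0, 0, 3.6],
], yaw=[0, 0, 0, 0, 0, 0, 0, 0, 0], jaw=[1, 1, 1, 1, 1, 1, 1, 1, 1])

```text
t: 6.08
eef_pos: [539.1, 155.0, 183.6]
tcp_rot: [-0.84, 1.57, -1.112]
ft_force: [0.1, 0.4, -6.2]
opening: 0.295
```

```bash
python3 - <<'E'
from h import *
d=env.read_camera("scene");cv2.imwrite("pics/e.png",cv2.resize(d["frame"][100:300,200:400,::-1],None,fx=3,fy=3,interpolation=cv2.INTER_CUBIC))
d=wrist();cv2.imwrite("pics/e2.png",d["frame"][:,:,::-1]); print(d["st"]["eef_pos"],d["st"]["opening"],d["st"]["ft_force"])
E
```

```text
[539.16679721 155.01801507 183.59245165] 0.2950744308780646 [-0.53500192 -0.17560112 -6.69901621]
```

View pics/e.png

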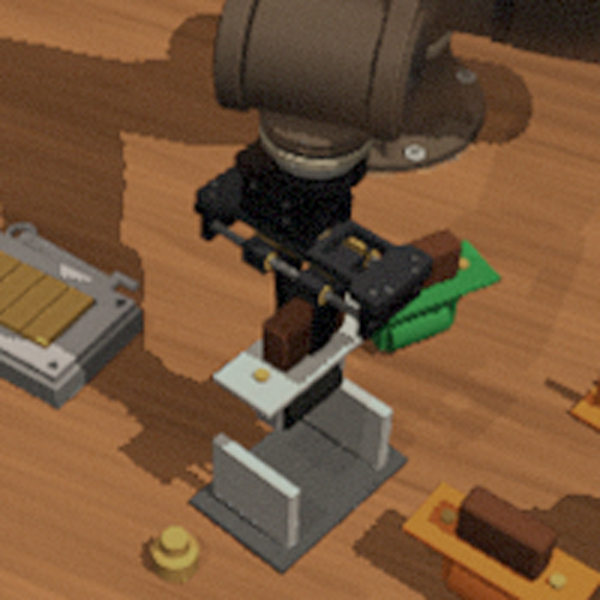

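View pics/e2.png

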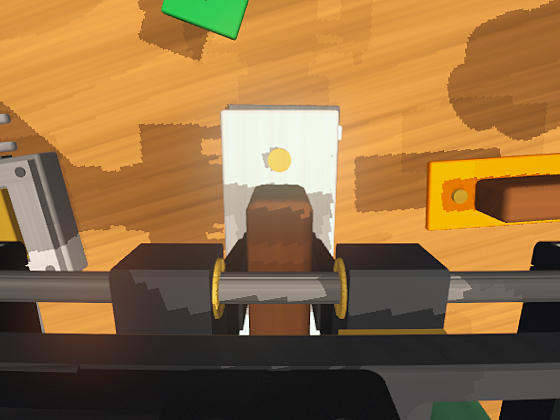

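The roller is held level and clear of the stand, with its weight (about 6.5 N) on the wrist. I'll carry it over the +y end of the row and look.

Call:
apply_moves([
  [-0.1, -0.5, 0],
  [-0.25, -1.4, 0],
  [-0.4, -2.6, 0],
  [-0.6, -3.8, 0],
  [-0.8, -5.0, 0],
  [-1.0, -6.2, 0],
  [-1.2, -7.4, 0],
  [-1.4, -8.6, -0.2],
  [-1.55, -9.5, -0.6],
  [-1.65, -10.1, -1.1],
  [-1.68, -10.4, -1.5],
  [-1.68, -10.4, -1.6],
  [-1.68, -10.4, -1.6],
], yaw=[0, 0.1, 0.2, 0.4, 0.6, 0.8, 1.0, 1.2, 1.33, 1.33, 1.33, 1.33, 1.33], jaw=[1, 1, 1, 1, 1, 1, 1, 1, 1, 1, 1, 1, 1])

```text
t: 7.8
eef_pos: [497.3, -104.5, 143.5]
tcp_rot: [-2.711, 1.571, -2.843]
ft_force: [1.1, -0.0, -6.6]
opening: 0.295
```

```bash
python3 - <<'E'
from h import *
d=env.read_camera("scene");cv2.imwrite("pics/f.png",cv2.resize(d["frame"][100:260,120:340,::-1],None,fx=3.5,fy=3.5,interpolation=cv2.INTER_CUBIC))
d=wrist();cv2.imwrite("pics/f2.png",d["frame"][:,:,::-1]); s=d["st"];print(s["eef_pos"],s["opening"],s["ft_force"],s["joints"].round(2))
M=R.from_euler("xyz",s["tcp_rot"]).as_matrix();print('jaw deg',np.degrees(np.arctan2(M[1,1],M[0,1])))
import pickle;pickle.dump(d,open("f.pkl","wb"))
E
```

```text
[ 497.41810854 -104.40979523  143.79168373] 0.29037732927708954 [ 0.03392393  0.39516565 -5.75321586] [-0.34  0.42  1.92 -0.    0.8  -1.78]
jaw deg 82.43214488683108
```

View pics/f.png

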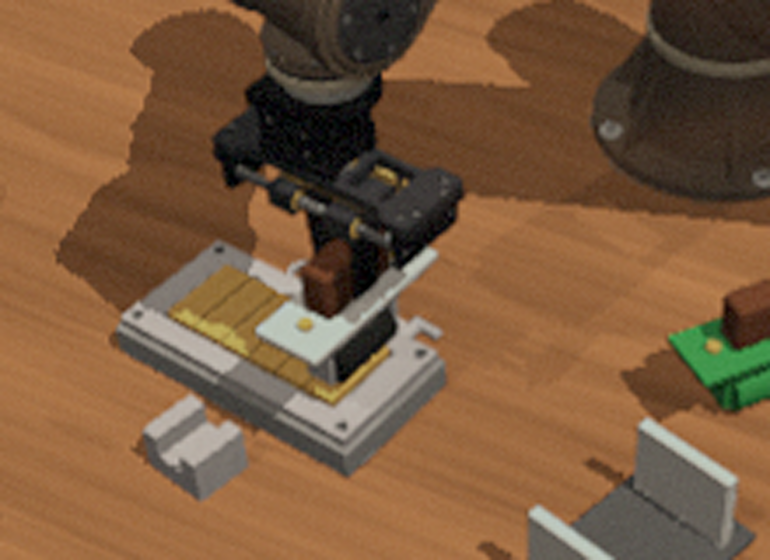

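View pics/f2.png

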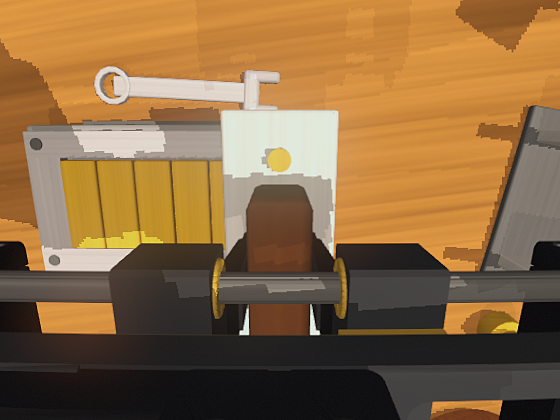

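The wrist view shows the roller over the +y end of the row. The slats' robot-side edge runs from (62,159) to (222,160) and the far slide corner is near (24,130). I'll check the alignment from these.

```bash
python3 - <<'E'
from h import *
import pickle
d=pickle.load(open("f.pkl","rb")); f=np.ascontiguousarray(d["frame"][:,:,::-1])
cv2.imwrite("pics/f3.png",cv2.resize(f[115:265,10:240],None,fx=3.4,fy=3.4,interpolation=cv2.INTER_CUBIC))
hsv=cv2.cvtColor(f,cv2.COLOR_BGR2HSV); m=cv2.inRange(hsv,(20,140,100),(35,255,255)); m[:,223:]=0;m[:130]=0;m[248:]=0
cs=[c for c in cv2.findContours(cv2.morphologyEx(m,cv2.MORPH_CLOSE,np.ones((5,5))),0,2)[0]]
c=max(cs,key=cv2.contourArea);print(cv2.boundingRect(c))
top=np.array([[x,np.where(m[:,x])[0].min()] for x in range(66,220,4)],float)
w=onz(d,top,45);p=np.polyfit(w[:,1],w[:,0],1);print('edge ang',np.degrees(np.arctan2(1,p[0])),'resid',np.std(w[:,0]-np.polyval(p,w[:,1])))
lef=np.array([[np.where(m[y,:])[0].min(),y] for y in range(166,238,4)],float)
w2=onz(d,lef,45);q=np.polyfit(w2[:,0],w2[:,1],1);print('end ang',np.degrees(np.arctan(q[0])))
u=np.array([np.cos(np.radians(82.4)),np.sin(np.radians(82.4))]);n=np.array([u[1],-u[0]])
c0=np.array([486,-188.5])
print('edge x in slide',((w[:,:2]-c0)@n).round(1)); print('end y in slide',((w2[:,:2]-c0)@u).round(1))
E
```

```text
(61, 161, 162, 87)
edge ang 81.63525195980736 resid 5.799660775760121
end ang -7.486507037405519
edge x in slide [-38.7 -38.7 -38.7 -38.7 -38.7 -38.6 -38.6 -34.6 -38.6 -38.6 -38.6 -38.6
 -38.6 -38.5 -38.5 -38.5 -37.7  -9.4 -38.5 -37.7 -37.7 -37.7 -37.7 -37.7
 -37.7 -37.7 -15.2 -37.7 -37.7 -37.7 -37.7 -37.7 -37.7 -37.6 -37.6 -33.7
 -37.6 -37.6 -37.6]
end y in slide [-89.8 -90.2 -89.9 -89.5 -90.  -89.7 -90.1 -89.8 -89.4 -89.9 -89.6 -90.1
 -89.8 -89.4 -89.9 -89.6 -90.1 -89.8]
```

View pics/f3.png

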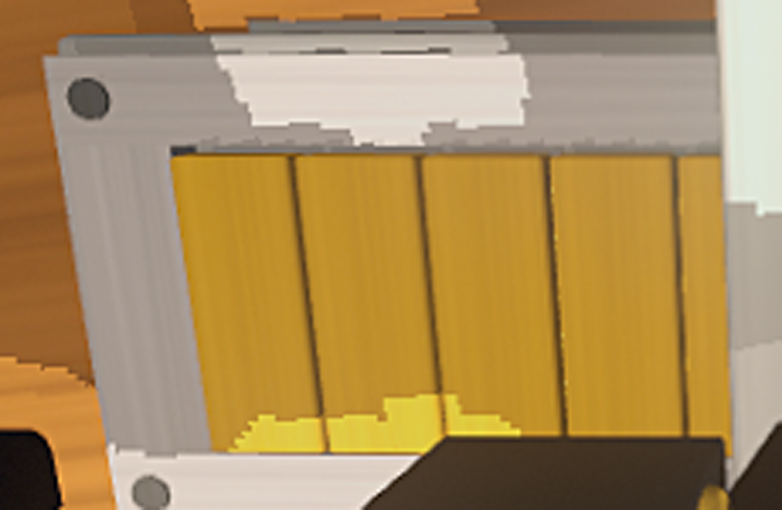

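The slide pose is confirmed: end edge at y = -89.8 mm (expected -90), side edge at about -38 mm (expected -37). I'll press down gently on the first slat.

Call:
apply_moves([
  [0, 0, -0.2],
  [0, 0, -0.4],
  [0, 0, -0.6],
  [0, 0, -0.7],
  [0, 0, -0.8],
  [0, 0, -0.9],
  [0, 0, -1.0],
  [0, 0, -1.05],
  [0, 0, -1.05],
  [0, 0, -1.05],
], yaw=[0, 0, 0, 0, 0, 0, 0, 0, 0, 0], jaw=[1, 1, 1, 1, 1, 1, 1, 1, 1, 1])

```text
t: 9.15
eef_pos: [497.5, -104.5, 118.1]
tcp_rot: [-0.315, 1.57, -0.447]
ft_force: [-3.5, 0.3, 7.6]
opening: 0.294
```

```bash
python3 - <<'E'
from h import *
s=env.state();print(s["t"],s["eef_pos"],s["opening"],s["ft_force"],s["moment"])
E
```

```text
9.15 [ 497.52392173 -104.48307443  118.05617464] 0.2938404653899192 [-3.54962617  0.30189726  7.57986186] [ 0.30159514  0.75425288 -0.01652067]
```

Net push is about 14 N, well short of the stop. Now one long rolling stroke along the row at about 65 mm/s.

Call:
apply_moves([
  [-0.02, -0.2, -0.04],
  [-0.07, -0.5, -0.04],
  [-0.12, -0.85, -0.04],
  [-0.16, -1.2, -0.04],
  [-0.21, -1.55, -0.04],
  [-0.26, -1.9, -0.04],
  [-0.31, -2.25, -0.04],
  [-0.36, -2.6, -0.04],
  [-0.4, -2.95, -0.04],
  [-0.45, -3.3, -0.04],
  [-0.5, -3.65, -0.04],
  [-0.55, -4.0, -0.04],
  [-0.6, -4.35, -0.04],
  [-0.64, -4.7, -0.04],
  [-0.69, -5.05, -0.04],
  [-0.74, -5.4, -0.04],
  [-0.79, -5.75, -0.04],
  [-0.84, -6.1, -0.04],
  [-0.88, -6.45, -0.04],
  [-0.92, -6.7, -0.04],
], yaw=[0, 0, 0, 0, 0, 0, 0, 0, 0, 0, 0, 0, 0, 0, 0, 0, 0, 0, 0, 0], jaw=[1, 1, 1, 1, 1, 1, 1, 1, 1, 1, 1, 1, 1, 1, 1, 1, 1, 1, 1, 1])

```text
t: 11.65
eef_pos: [475.1, -272.8, 117.7]
tcp_rot: [-0.452, 1.567, -0.585]
ft_force: [-1.4, 0.1, 6.3]
opening: 0.296
```

```bash
python3 - <<'E'
from h import *
s=env.state();print(s["t"],s["eef_pos"],s["opening"],s["ft_force"],s["moment"])
d=env.read_camera("scene");cv2.imwrite("pics/g.png",cv2.resize(d["frame"][100:260,120:340,::-1],None,fx=3.5,fy=3.5,interpolation=cv2.INTER_CUBIC))
d=wrist();cv2.imwrite("pics/g2.png",d["frame"][:,:,::-1])
E
```

```text
11.65 [ 475.06458197 -272.81920089  117.7497321 ] 0.29550795707949173 [-1.44863996  0.06786298  6.33896023] [ 0.23255562  0.14773124 -0.06423315]
```

View pics/g.png

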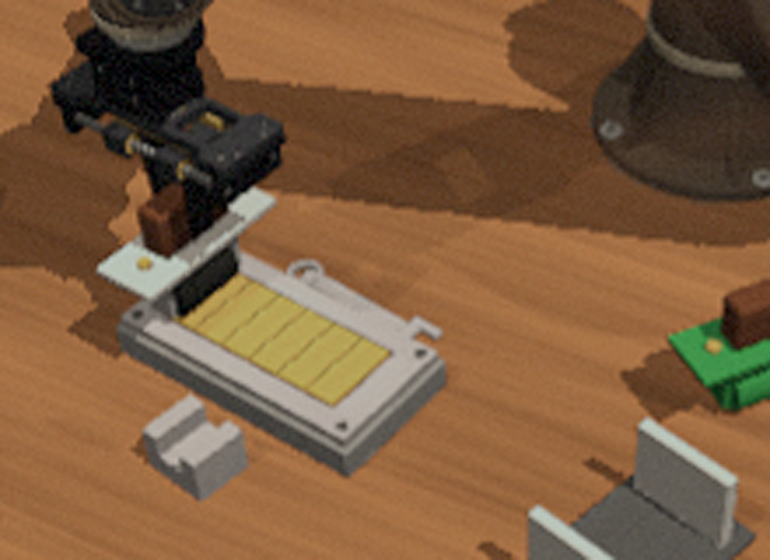

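View pics/g2.png

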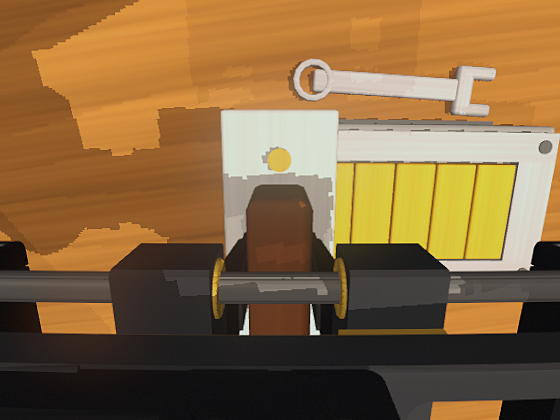

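The stroke is finished at the far end with about 12.7 N net, and the slats look level in the picture. I'll lift, carry the roller back above the stand, and compare the slats before and after.

Call:
apply_moves([
  [0, 0, 0.3],
  [0, 0, 0.8],
  [0, 0, 1.5],
  [0, 0.1, 2.2],
  [0.1, 0.5, 2.6],
  [0.2, 1.5, 2.65],
  [0.35, 2.9, 2.65],
  [0.55, 4.3, 2.65],
  [0.8, 5.7, 2.65],
  [1.0, 7.1, 2.65],
  [1.25, 8.5, 2.65],
  [1.5, 9.9, 2.65],
  [1.7, 11.3, 2.65],
  [1.95, 12.7, 2.65],
  [2.15, 14.1, 2.65],
  [2.35, 15.5, 2.65],
  [2.5, 16.5, 2.65],
  [2.56, 17.0, 2.65],
  [2.56, 17.11, 2.65],
  [2.56, 17.11, 2.65],
], yaw=[0, 0, 0, 0, 0, 0, 0, -0.1, -0.2, -0.3, -0.4, -0.5, -0.7, -0.9, -1.1, -1.2, -1.33, -1.33, -1.33, -1.33], jaw=[1, 1, 1, 1, 1, 1, 1, 1, 1, 1, 1, 1, 1, 1, 1, 1, 1, 1, 1, 1])

```text
t: 14.25
eef_pos: [538.8, 154.2, 184.0]
tcp_rot: [-0.62, 1.567, -0.892]
ft_force: [-0.4, -0.6, -7.0]
opening: 0.292
```

```bash
python3 - <<'E'
from h import *
s=env.state();print(s["t"],s["eef_pos"],s["opening"],s["ft_force"])
M=R.from_euler("xyz",s["tcp_rot"]).as_matrix();print('jaw deg',np.degrees(np.arctan2(M[1,1],M[0,1])),'tilt',np.degrees(np.arccos(-M[2,0])))
d=env.read_camera("scene");cv2.imwrite("pics/h_scene.png",d["frame"][:,:,::-1])
b=cv2.imread("pics/a_scene.png");a=cv2.imread("pics/h_scene.png")
z=lambda m:cv2.resize(m[160:240,145:255],None,fx=7,fy=7,interpolation=cv2.INTER_CUBIC)[:290*2]
cv2.imwrite("pics/h_b.png",z(b));cv2.imwrite("pics/h_a.png",z(a))
d=env.read_camera("scene")
cv2.imwrite("pics/h_r.png",cv2.resize(a[100:300,200:400],None,fx=3,fy=3,interpolation=cv2.INTER_CUBIC))
w=wrist();cv2.imwrite("pics/h_w.png",w["frame"][:,:,::-1])
E
```

```text
14.25 [538.84625464 154.1605508  183.95041018] 0.2919995072689765 [-0.4368061  -0.63004143 -6.99758456]
jaw deg 74.42901554815987 tilt 0.20917328167213428
```

View pics/h_b.png

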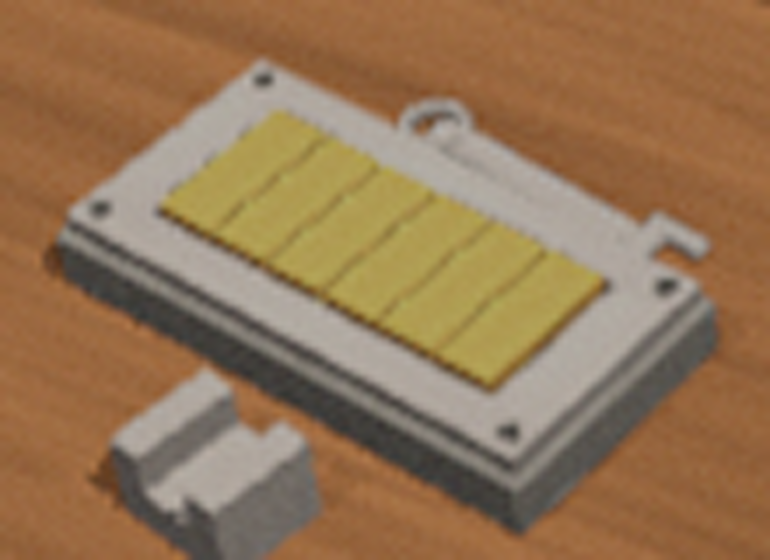

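View pics/h_a.png

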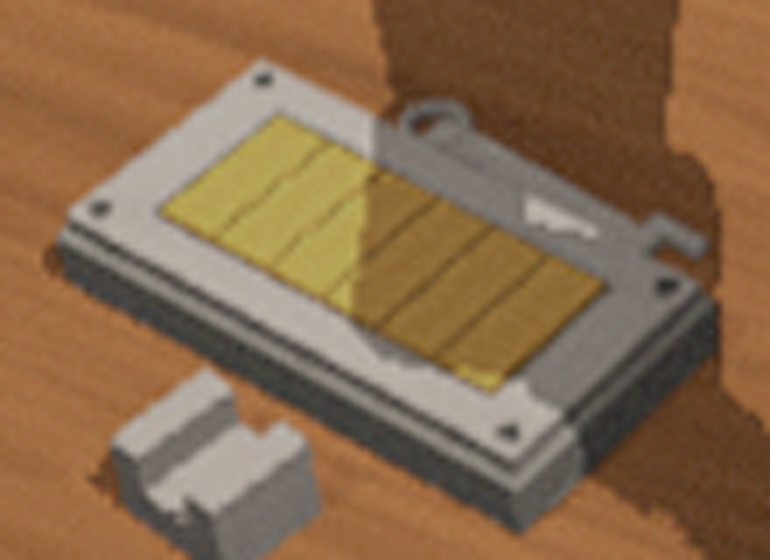

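View pics/h_r.png

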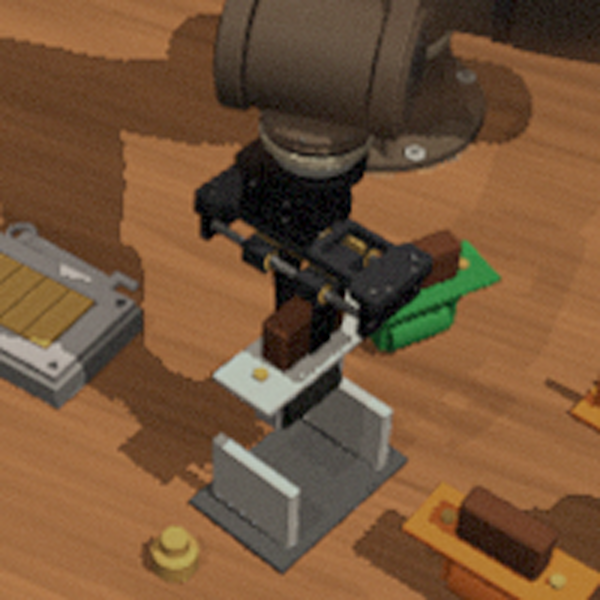

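View pics/h_w.png

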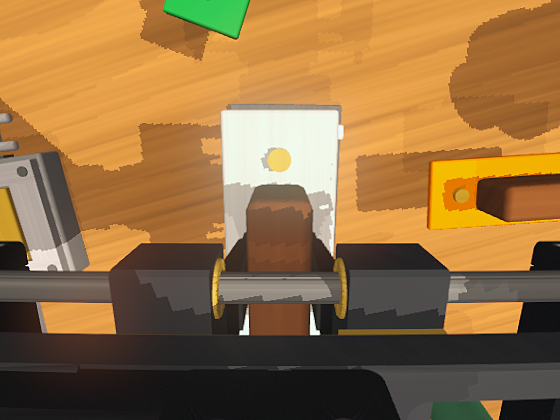

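The front faces of the slats, visible as a dark line before, are gone all along the row. I'll check the shift per slat on their back edges, using saturation so the shadow doesn't matter.

```bash
python3 - <<'E'
from h import *
d=env.read_camera("scene")
u=np.array([np.cos(np.radians(82.2)),np.sin(np.radians(82.2))]);n=np.array([u[1],-u[0]]);c0=np.array([486,-188.5])
M=R.from_euler("xyz",d["rotation"]).as_matrix();K=np.array([[d["fx"],0,d["cx"]],[0,d["fy"],d["cy"]],[0,0,1]])
def proj(P): 
    r=cv2.Rodrigues(M.T)[0]; return cv2.projectPoints(np.array(P,float),r,-M.T@d["xyz"],K,d["distortion"])[0].reshape(-1,2)
S=[cv2.cvtColor(cv2.imread(f),cv2.COLOR_BGR2HSV)[:,:,1].astype(np.float32) for f in("pics/a_scene.png","pics/h_scene.png")]
for i in range(6):
    out=[]
    for side in (-37,37):
      for s in S:
        t=np.arange(-8,8.01,.25); es=[]
        for yy in np.linspace(-8,8,9):
            P=[[*(c0+n*(side+k)+u*(-75+30*i+yy)),44] for k in t]
            p=proj(P).astype(np.float32); v=cv2.remap(s,p[:,0].reshape(1,-1),p[:,1].reshape(1,-1),cv2.INTER_LINEAR)[0]
            if side>0: v=v[::-1]
            h=(v[-10:].mean()+v[:10].mean())/2; k=np.argmax(v>h); es.append(t[k] if side<0 else t[::-1][k])
        out.append(np.median(es))
    print(i,'back before/after/shift',out[0],out[1],out[1]-out[0],' front',out[2],out[3],out[3]-out[2])
# expected apparent shift per mm of drop along n
o=d["xyz"];v=np.r_[c0,44]-o;print('mm along n per mm drop',-(v[:2]@n)/v[2])
E
```

```text
0 back before/after/shift -1.75 0.75 2.5  front 2.0 2.25 0.25
1 back before/after/shift -1.25 0.75 2.0  front 1.75 2.0 0.25
2 back before/after/shift -0.75 1.0 1.75  front 2.0 2.25 0.25
3 back before/after/shift -1.25 1.0 2.25  front 2.25 2.0 -0.25
4 back before/after/shift -1.75 0.75 2.5  front 1.75 2.25 0.5
5 back before/after/shift -1.5 0.5 2.0  front 2.0 2.0 0.0
mm along n per mm drop -0.7285242854464394
```

After rolling, all six back edges lie on one line within 0.5 mm (0.5 to 1.0 mm), after individual shifts of 1.75 to 2.5 mm. The row is therefore evenly bedded. Now to set the roller back down.

Call:
apply_moves([
  [0.02, 0.04, -0.2],
  [0.02, 0.04, -0.8],
  [0.02, 0.04, -1.4],
  [0.02, 0.04, -2.0],
  [0.02, 0.04, -2.6],
  [0.02, 0.04, -3.0],
  [0.02, 0.04, -3.3],
  [0.02, 0.04, -3.45],
  [0.02, 0.04, -3.52],
  [0.02, 0.04, -3.52],
], yaw=[0, 0, 0, 0, 0, 0, 0, 0, 0, 0], jaw=[1, 1, 1, 1, 1, 1, 1, 1, 1, 1])

```text
t: 15.7
eef_pos: [539.7, 155.0, 96.3]
tcp_rot: [-0.448, 1.567, -0.721]
ft_force: [-0.7, 0.2, -6.5]
opening: 0.294
```

```bash
python3 - <<'E'
from h import *
s=env.state();print(s["t"],s["eef_pos"],s["opening"],s["ft_force"])
E
```

```text
15.7 [539.68831548 154.99043271  96.25918303] 0.2937898326004745 [-0.69630442  0.22387075 -6.51474534]
```

Still hanging (-6.5 N) about 2 mm above its seat, so I'll lower it the rest of the way.

Call:
apply_moves([
  [0, 0, -0.04],
  [0, 0, -0.08],
  [0, 0, -0.1],
  [0, 0, -0.1],
], yaw=[0, 0, 0, 0], jaw=[1, 1, 1, 1])

```text
t: 16.2
eef_pos: [539.9, 155.0, 94.2]
tcp_rot: [-0.334, 1.566, -0.607]
ft_force: [-0.9, -2.1, 2.1]
opening: 0.294
```

Seated (force up from -6.5 to +2.1 N, same height as at pick-up). Release and retreat.

Call:
apply_moves([
  [0, 0, 0],
  [0, 0, 0],
  [0, 0, 0],
  [0, 0, 0],
  [0, 0, 0],
  [0, 0, 0],
  [0, 0, 0],
  [0, 0, 0.5],
  [0, 0, 1.5],
  [0, 0, 3],
  [0, 0, 4.5],
  [0, 0, 6],
  [0, 0, 6.6],
  [0, 0, 6.6],
  [0, 0, 6.6],
], yaw=[0, 0, 0, 0, 0, 0, 0, 0, 0, 0, 0, 0, 0, 0, 0], jaw=[0.2, 0, -0.3, -0.6, -1, -1, -1, -1, -1, -1, -1, -1, -1, -1, -1])

```text
t: 18.08
eef_pos: [539.4, 154.9, 257.9]
tcp_rot: [-0.772, 1.568, -1.044]
ft_force: [-0.0, 1.3, -0.7]
opening: 1.001
```

```bash
python3 - <<'E'
from h import *
w=wrist();s=w["st"];print(s["t"],s["eef_pos"],s["opening"],s["ft_force"])
cv2.imwrite("pics/i_w.png",w["frame"][:,:,::-1])
d=env.read_camera("scene");cv2.imwrite("pics/i.png",cv2.resize(d["frame"][120:320,140:400,::-1],None,fx=3,fy=3,interpolation=cv2.INTER_CUBIC))
f=np.ascontiguousarray(w["frame"][:,:,::-1]);hsv=cv2.cvtColor(f,cv2.COLOR_BGR2HSV)
m=cv2.inRange(hsv,(0,70,100),(12,200,200));k=np.zeros_like(m);k[100:270,235:335]=m[100:270,235:335]
c=max(cv2.findContours(cv2.morphologyEx(k,cv2.MORPH_OPEN,np.ones((3,3))),0,2)[0],key=cv2.contourArea)
print(onz(w,cv2.boxPoints(cv2.minAreaRect(c)),132).mean(0))
E
```

```text
18.075 [539.3881525  154.8914968  257.93588687] 1.0009156428242638 [-0.00738733  1.29268811 -0.74344654]
[539.42484472 155.10467178 132.        ]
```

View pics/i_w.png

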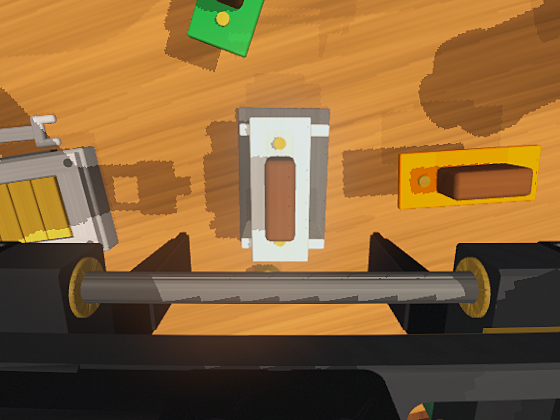

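View pics/i.png

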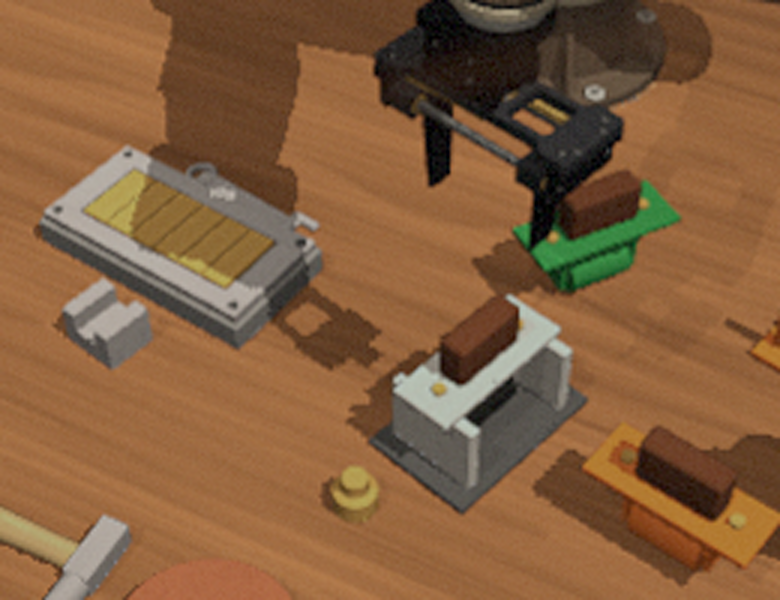

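The roller stands upright on its stand at (539.4, 155.1), within 1 mm of where it was. The gripper is clear, and the block, nut and wrench are where they were. Handing in.

```bash
python3 -c "
from cell import env
print(env.job_done())"
```

```text
the job is handed in; nothing more can be done
None
```

I took the white-plated roller from its grey stand and rolled it about 170 mm along all six slats in one stroke. I then set it back on the stand and handed the job in after about 18 s of the 48 s allowed.

**Pressing:** net push was about 14 N at the start of the stroke and 13 N at the end, away from the spring's stop. I did not read the force in between. Drum turn was not measured; 170 mm of travel is about 8 rad if it rolled without slipping.

**Slats:** all six back edges line up within 0.5 mm in the scene camera. Their apparent drop was about 2.4 to 3.4 mm, less than the full 4 mm for every slat and nominally just under the 2.5 mm limit for one (slat 2). I read this as slats that started partly down plus image resolution, because they now stand level and their front faces no longer show.

**Roller:** upright on its stand, grip centre within 1 mm of where it began, gripper open and clear.

**Bystanders:** wrench, block and nut look unmoved in the pictures.

**Disagreement:** the force on the first slat was about 2 to 3 N higher than the spring figures predict for a bedded slat. The end of the stroke was closer, about 1 N high. I put this down to friction and a 1 to 2 mm height error.

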